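# Seat a bread divider on its locating studs

### The arm

A 6-joint arm with a two-finger parallel gripper is mounted at the origin on the work surface. World frame = base frame: x ahead of the robot, y to its left, z up, the work surface at z = 0. Lengths are in mm, angles in degrees, forces in N, time in s.
With the tool pointing down it reaches from about 275 to 975 mm from the base axis. Payload 8.4 kg.
Tool frame: the origin (TCP) lies on the centre line of the jaws, within the pads' length; the fingertips stand 17 mm ahead of it and the grasp point (between the pads) lies 2 mm behind it; z points along the fingers, y is the line along which they close (so a half turn about z gives the same grasp; the last joint's range is limited). The gripper opens to 92 mm and grips with 3 to 60 N. Pads are 20 mm wide; open, the fingers measure 128 mm over their backs; the gripper's body (75 mm by 189 mm) begins 69 mm behind the grasp point.
Start: joints at [67.586, 20.225, 93.587, -0, 66.188, -0.138], TCP at [236.923, 578.356, 231.583] pointing down, gripper open.
Joint ranges: [-150.9, 150.9], [-52.94, 120.26], [3.33, 152.33], [-74.26, 254.26], [0, 154.13], [-172.89, 172.89]. Speed limits (degrees/s): [127.2, 127.2, 159.86, 180, 180, 180].

### API

Orientations are given as [roll, pitch, yaw] about the fixed x, y, z axes, in that order (R = Rz(yaw) Ry(pitch) Rx(roll)).
In Python, from cell import env gives the robot as it stands.
- The arm moves only by the tool arm_command, never from a script. Its argument "steps" is a list of rows, each an object with "xyz": the shift along the tool's x, y, z in cm, a list of three; "twist": the turn, a rotation vector about the tool's x, y, z in degrees, a list of three; "grip": the closure in counts, from 0 (fully open) to 255 (shut). A call has 1 to 12 rows; each row shifts and turns the commanded pose from where the row before left it, along the tool's axes as they then stand; what a row does not reach is not made up. A row lasts 1/8 s, in which the tool goes at most 62.5 mm and 10.7 degrees, less where a joint would pass 70% of its speed; a pose out of reach is approached as far as the arm can. A call is refused whole if a number of a shift passes 6.25 or a number of a turn 10.7, either way. A call with a gripper value outside its range is refused whole. The fingers move at their own pace and stop on an object; "newtons" is the grip in N (left out, the last holds). Time passes only in rows, so rows that do not move let the fingers close. It gives the time, the measured TCP pose, the force, the opening and the grip force at its end, in the units of the state.
- env.sense(): the state, without advancing time (a new reading comes with each control period).
- env.read_camera(name): name is "scene" or "top"; returns a dict with "frame" (384x512x3 uint8, blue, green, red), "depth" (384x512 float32, mm along the optical axis (not along the pixel's ray), 0 where there is no reading), "fx", "fy", "cx", "cy" (pixels), "k1" (the pictures are not rectified: a ray, as slopes to the right and down, at radius r is drawn at 1 + k1 r^2 times it, then the intrinsics apply), "cam_to_world" (4x4, takes a point from camera to world coordinates). Camera axes: x right, y up, looking along -z (the intrinsics and any distortion apply to the point x, -y, -z); pixel columns grow to the right and rows downward; lengths in mm; the calibration is good to about 2 mm. A picture is of the moment at which its call begins.
- env.close_job(): hands the job in; it is judged then, once.
The state is a dict: "clock": time; "qpos": joint angles; "joint_velocities": joint speeds; "joint_torque": joint torques, N m; "tcp_pos": TCP position; "eef_rot": TCP orientation; "wrist_force": force on the tool from outside, world axes, zero at the start; "torque": the same for the moment, N m; "opening": opening from 0.0 (shut) to 1.0 (fully open); "grasp_force": force on a finger pad.
Only numpy, scipy, OpenCV 4.12 (cv2) and the standard library are available. Lean on these libraries where they do the work, as an engineer would, in place of code of your own. Each camera call takes 0.05 s, during which the arm holds its last target. There are 200 camera calls.

### The job

Fit the stainless bread divider back on the white glass bread deck: bring its foot down between the two loaves, feel and nudge it until both of its holes drop over the two brass studs and the foot lies flat on the glass, then let go and stand clear. The studs are clamped a little off their marks, so find them by touch and never bear down hard on the glass or the studs. Leave the loaves and the price ticket where they are.

Things in the scene. Friction and masses are not known exactly. Their poses are not given: they have to be found in the camera images.
- divider: Loose stainless fence, 0.5 to 0.85 kg, standing on the counter beside the deck. Origin: centre of the underside of its foot; x along foot and rail, z up. Foot: flat strip 200 (x) by 60 (y) by 5 mm with a through hole near each end. Five upright 8 mm bars (x = -52, -26, 0, 26, 52 mm) carry the rail.
- rail (a point): Middle of the divider's square-edged rail, 75 mm above the underside of the foot; axes as the divider's. The rail is 130 mm long (x), 12 mm wide (y) and 14 mm tall, its top 82 mm above the underside of the foot: pinch it across y from above, anywhere along it.
- hole_round (a point): Centre of the divider's round hole (13 mm diameter) at the underside of the foot, 80 mm from the divider's origin towards its -x end.
- hole_slot (a point): Centre of the divider's slot (22 mm along x by 13 mm along y) at the underside of the foot, 80 mm from the divider's origin towards its +x end.
- deck: Fixed bread deck: white glass 280 (x) by 420 mm (y) in a steel frame, origin on the counter under its centre, glass surface 22 mm above the counter. At each side a wire rack 6 mm high (|y| from 82 to 198 mm) bears a loaf; the divider goes on the clear strip between, along x through the centre. Glass and studs bear 40 N at most.
- mark_a (a point): Thin grey cross on the glass, deck x = -80 mm, y = 0: where one brass stud should stand. Both studs are on one rigid bar clamped beneath the glass, exactly 160 mm apart. The bar's middle is up to 7 mm off the deck's centre in deck x, the same in y, and the bar is turned up to 0.05 rad: a stud is up to 7 mm off its mark in x and 11 mm in y.
- mark_b (a point): Cross for the other stud, deck x = +80 mm, y = 0. Each stud is a fixed upright brass pin of 10 mm diameter, 10 mm tall above the glass, its top 2 mm tapering to 7 mm diameter, with a thin black washer of 30 mm diameter lying round it on the glass. Either stud may take either of the divider's holes.
- white_loaf: Pale loaf 200 x 90 x 85 mm lying along deck x on the rack on the deck's +y side. Origin: centre of its underside. Leave it alone.
- rye_loaf: Dark rye loaf of the same size on the rack on the deck's -y side. Origin: centre of its underside. Leave it alone.
- ticket: Yellow and red price ticket 100 mm wide and 75 mm tall on a small dark foot, standing on the counter beyond the deck. Leave it alone.
Not all that is in view belongs to the job. Several things look just like the divider: the one meant starts farthest from the robot's base.

How it is judged:
By the outcome, as a careful person would: the job done as asked, in the order asked, and still so for the second after the job is handed in, with the robot touching nothing.
It also fails if it takes over 72 s, if anything falls off the work surface, if the arm or the gripper's body presses on something with over 40 N, if the wrist force passes 120 N, or if a joint passes its speed limit or range.

## Working session

There is one attempt and no reset: what is moved stays moved. The work goes in short steps, Python scripts to look and compute and a tool call to move; the robot and the scene stay as the last step left them, time stands still between calls to the robot, and variables do not carry over. Pictures are saved under pics/ and viewed, at most 10 in all, crops included, and the job is handed in when it is done.

Besides the shell and the picture viewer there is one more tool, called as name(argument=value, ...), one argument or row to a line, values as JSON. arm_command: Moves the arm, as the interface text tells. Its arguments: {"type":"object","properties":{"steps":{"type":"array"},"newtons":{"type":"number"}},"required":["steps"]}

```bash
mkdir -p pics
cat > h.py <<'E'
import numpy as np, cv2
from cell import env
def grab(n):
    c=env.read_camera(n); return c
def rays(c,px):
    px=np.atleast_2d(np.array(px,float))
    d=np.c_[(px[:,0]-c['cx'])/c['fx'],(px[:,1]-c['cy'])/c['fy']]
    u=d.copy()
    for _ in range(20): u=d/(1+c['k1']*(u**2).sum(1,keepdims=True))
    v=np.c_[u[:,0],-u[:,1],-np.ones(len(u))]
    T=np.array(c['cam_to_world']); return T[:3,3],v@T[:3,:3].T
def onplane(c,px,z):
    o,v=rays(c,px); return o+v*((z-o[2])/v[:,2])[:,None]
def cloud(c):
    h,w=c['depth'].shape; X,Y=np.meshgrid(np.arange(w),np.arange(h))
    o,v=rays(c,np.c_[X.ravel(),Y.ravel()]); return (o+v*c['depth'].ravel()[:,None]).reshape(h,w,3)
E
python3 - <<'E'
from h import *
s=env.sense(); print({k:np.round(v,3) for k,v in s.items()})
for n in('scene','top'):
    c=grab(n); cv2.imwrite(f'pics/{n}0.png',c['frame']); print(n,c['fx'],c['cx'],c['cy'],c['k1'],np.round(c['cam_to_world'],3).tolist())
    np.savez(f'{n}0.npz',**c)
E
```

```text
{'clock': np.float64(0.0), 'qpos': array([67.587, 20.26 , 93.628,  0.   , 66.188, -0.137]), 'joint_velocities': array([ 0.005, -0.107,  0.079, -0.005,  0.027,  0.126]), 'joint_torque': array([-0.0000e+00, -5.9384e+01, -3.3422e+01,  7.0000e-02,  2.3000e-02,
       -0.0000e+00]), 'tcp_pos': array([236.736, 577.936, 230.9  ]), 'eef_rot': array([-1.79924e+02, -1.00000e-03,  1.57724e+02]), 'wrist_force': array([0.215, 0.604, 0.173]), 'torque': array([-0.008,  0.025,  0.08 ]), 'grasp_force': np.float64(0.0), 'opening': np.float64(1.0)}
scene 358.21883245857333 261.2903606202913 191.75529730492286 -0.04468553701838711 [[0.275, -0.656, 0.703, 1161.194], [0.961, 0.195, -0.194, -119.837], [-0.01, 0.729, 0.684, 684.62], [0.0, 0.0, 0.0, 1.0]]
top 437.93432453833253 254.43033984197578 195.8984692730039 0.00586051012809615 [[0.01, 0.996, -0.091, 454.35], [-1.0, 0.009, -0.001, 53.618], [-0.0, 0.091, 0.996, 1212.156], [0.0, 0.0, 0.0, 1.0]]
```

View pics/scene0.png

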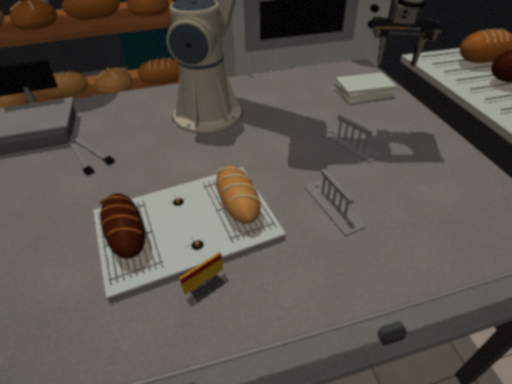

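View pics/top0.png

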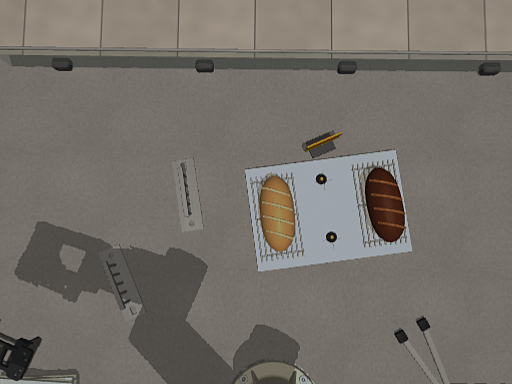

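The scene view shows the deck (about (190,230)) with two studs at (178,202) and (197,245). The top view shows two dividers, at (187,195) and in shadow at (122,283), and studs at (321,179) and (331,237). I'll measure these.

Run:
```python
from h import *
t=dict(np.load('top0.npz')); s=dict(np.load('scene0.npz'))
a=cv2.resize(t['frame'][145:245,165:245],None,fx=5,fy=5,interpolation=cv2.INTER_CUBIC)
b=cv2.resize(t['frame'][160:260,295:355],None,fx=5,fy=5,interpolation=cv2.INTER_CUBIC)
cv2.imwrite('pics/crop1.png',np.hstack([a,b]))
P=cloud(t); Q=cloud(s)
print('glass z',P[200:215,315:318,2].mean(), 'counter',P[120:130,200:210,2].mean())
for nm,C in(('top',P),('scene',Q)):
    m=(C[...,2]>66)&(C[...,2]<100)&(C[...,0]<900)
    n,l,st,ce=cv2.connectedComponentsWithStats(m.astype(np.uint8))
    for i in range(1,n):
        if st[i,4]>15:
            p=C[l==i]; r=cv2.minAreaRect(p[:,:2].astype(np.float32)); print(nm,st[i],np.round(p.mean(0),1),np.percentile(p[:,2],95).round(1),np.round(r[0],1),np.round(r[1],1),round(r[2],1))
# glass/deck outline
hsv=cv2.cvtColor(t['frame'],cv2.COLOR_BGR2HSV)
m=((P[...,2]>12)&(P[...,2]<125)).astype(np.uint8); n,l,st,ce=cv2.connectedComponentsWithStats(m)
i=1+np.argmax([st[k,4] if st[k,0]>230 and st[k,1]<200 and st[k,1]>80 else 0 for k in range(1,n)])
print(st[i]); w=onplane(t,np.argwhere(l==i)[:,::-1],22)[:,:2].astype(np.float32); print(cv2.minAreaRect(w))
# studs dark washers
for nm,c,boxes in(('top',t,[(321,179),(331,237)]),('scene',s,[(178,202),(197,245)])):
    hs=cv2.cvtColor(c['frame'],cv2.COLOR_BGR2GRAY)
    for x,y in boxes:
        k=(hs[y-12:y+13,x-12:x+13]<110); yy,xx=np.nonzero(k); ct=cv2.convexHull(np.c_[xx,yy].astype(np.int32)); e=cv2.minAreaRect(ct)
        M=cv2.moments(ct); q=(M['m10']/M['m00']+x-12,M['m01']/M['m00']+y-12)
        print(nm,np.round(q,2),e[1],onplane(c,[q],22).round(1))
```

```text
glass z 21.63960020088891 counter 12.158839997774383
top [307 131  35  18  98] [ 709.7 -126.7   74.4] 79.0 [ 710.7 -127.8] [  6.4 100.2] 24.5
top [178 167  12  50 257] [567.1 239.7  81.5] 85.6 [567.9 240.6] [129.4  13.1] 8.9
top [365 167  41  75 942] [ 536.1 -268.    88.4] 99.1 [ 540.8 -283. ] [196.7  86.9] 9.6
top [260 175  35  77 889] [510.9  -1.7  90. ] 99.4 [515.1  -4.1] [198.2  88.2] 0.6
top [401 212   4  13  34] [ 501.7 -324.8   93. ] 99.5 [ 503.1 -324.6] [13.2 30.9] 86.9
top [102 261  24  50 310] [327.1 411.   80.8] 85.2 [326.7 412.1] [131.8  13.2] 24.0
scene [ 231    0  160   20 1042] [-787.1  717.1   82.8] 98.4 [-793.3  749.1] [953.   55.4] 89.3
scene [452   0  60  27 401] [-517.9 1649.7   82.5] 98.0 [-554.6 1650.9] [480.2  32.2] 1.0
scene [  0  24 171  24 437] [-730.4 -456.6   93.9] 99.3 [-729.9 -446.2] [785.6  28.2] 89.8
scene [459  41  53  15 405] [ -54.8 1231.5   84.3] 98.6 [ -56.9 1256.3] [226.2  76.4] 65.2
scene [492  58  20  17 192] [ 116.7 1174.1   83.4] 98.1 [ 109. 1175.] [94.6 37.6] 12.0
scene [176  86  58  27 555] [56.3 -7.7 82.8] 98.6 [45.  -1.6] [203.6  96. ] 89
[... 320 characters left out ...]
.2 [536.1 -20.4] [161.1  88.9] 41.6
scene [ 99 193  46  65 990] [ 596.5 -272.6   87. ] 99.1 [ 549.8 -283.9] [183.5  88.3] 10.4
scene [ 99 201   6  10  21] [ 489.8 -325.4   95.7] 99.1 [ 492.1 -326.6] [13.4 26.2] 80.0
scene [179 252  43  30 242] [ 711.6 -128.1   72.9] 76.8 [ 710.2 -127. ] [  8.6 101.5] 23.7
[  245   150   167   121 15758]
((528.6959228515625, -144.0268096923828), (279.69903564453125, 419.3010559082031), 8.112340927124023)
top [320.87 178.82] (10.0, 10.0) [[ 611.8 -126.6   22. ]]
top [330.97 236.68] (10.28591251373291, 10.28591251373291) [[ 454.3 -153.3   22. ]]
scene [178.04 201.59] (7.0, 10.0) [[ 453.8 -153.    22. ]]
scene [197.03 244.71] (9.0, 12.0) [[ 611.7 -126.2   22. ]]
```

View pics/crop1.png

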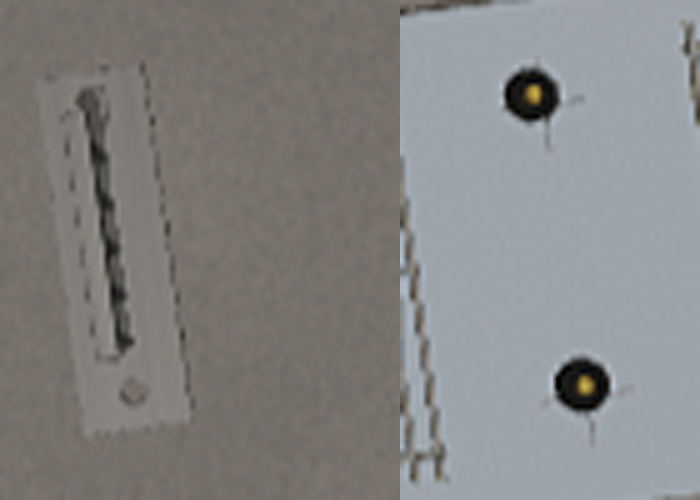

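Crop shows the round hole at the near end, at crop (133,390), and the washers cleanly around the studs. The studs triangulate 160.0 mm apart, which matches the text.

Run:
```python
from h import *
t=dict(np.load('top0.npz')); s=dict(np.load('scene0.npz'))
f=lambda L:[(165+a/5-.4,145+b/5-.4) for a,b in L]
c=onplane(t,f([(40,80),(143,62),(190,420),(85,437)]),5); print(c.round(1),c.mean(0).round(1))
print('hole',onplane(t,f([(133,390)]),5).round(1))
# rail top by colour-free: depth edge pixels cast to z=82
for n,c,b in(('top',t,(178,167,12,50)),('scene',s,(321,169,33,35))):
    C=cloud(c); x,y,w,h=b; m=C[...,2]>72; k=np.zeros_like(m);k[y:y+h,x:x+w]=1
    if n=='scene': m=C[...,2]>77
    p=onplane(c,np.argwhere(m&k)[:,::-1],82)[:,:2].astype(np.float32); print(n,cv2.minAreaRect(p),p.mean(0))
# loaves outlines
P=cloud(t)
for x0,x1 in((255,300),(362,412)):
    m=(P[...,2]>45)&(P[...,2]<125); k=np.zeros_like(m);k[160:262,x0:x1]=1
    print('loaf',cv2.minAreaRect(P[m&k][:,:2].astype(np.float32)))
```

```text
[[661.3 283.9   5. ]
 [672.1 226.7   5. ]
 [473.1 196.5   5. ]
 [463.2 254.    5. ]] [567.4 240.3   5. ]
hole [[489.2 228.2   5. ]]
top ((568.1396484375, 237.32518005371094), (129.67990112304688, 18.170019149780273), 9.217872619628906) [567.20917 239.7449 ]
scene ((569.56494140625, 240.9070281982422), (73.04129028320312, 115.14415740966797), 67.77397918701172) [572.2081  241.34607]
loaf ((515.57958984375, -4.144550323486328), (199.1345977783203, 88.23739624023438), 0.6100491285324097)
loaf ((540.8380737304688, -282.96722412109375), (196.70208740234375, 86.9300308227539), 9.636655807495117)
```

arm_command(
  steps=[
    {"xyz": [0,0,0],"twist": [0,0,-8],"grip": 0},
    {"xyz": [0,0,0],"twist": [0,0,-8],"grip": 0},
    {"xyz": [0,0,0],"twist": [0,0,-8],"grip": 0},
    {"xyz": [0,0,0],"twist": [0,0,-7.8],"grip": 0},
    {"xyz": [0,0,0],"twist": [0,0,0],"grip": 0},
  ],
  newtons=30,
)

```text
clock: 0.72
tcp_pos: [236.8, 578.1, 231.2]
eef_rot: [-180.0, -0.0, -170.5]
wrist_force: [0.9, 0.7, -0.3]
opening: 0.997
grasp_force: 0.0
```

arm_command(
  steps=[
    {"xyz": [-1.5,-2.1,0],"twist": [0,0,0],"grip": 0},
    {"xyz": [-2.8,-4.0,0],"twist": [0,0,0],"grip": 0},
    {"xyz": [-2.8,-4.0,0],"twist": [0,0,0],"grip": 0},
    {"xyz": [-2.8,-4.0,0],"twist": [0,0,0],"grip": 0},
    {"xyz": [-2.8,-4.0,0],"twist": [0,0,0],"grip": 0},
    {"xyz": [-2.8,-4.0,0],"twist": [0,0,0],"grip": 0},
    {"xyz": [-2.8,-4.0,0],"twist": [0,0,0],"grip": 0},
    {"xyz": [-2.8,-4.0,1],"twist": [0,0,0],"grip": 0},
    {"xyz": [-2.8,-4.0,2],"twist": [0,0,0],"grip": 0},
    {"xyz": [-2.0,-3.0,3],"twist": [0,0,0],"grip": 0},
    {"xyz": [-1.1,-1.7,3],"twist": [0,0,0],"grip": 0},
    {"xyz": [0,0,1.5],"twist": [0,0,0],"grip": 0},
  ],
)

```text
clock: 2.22
tcp_pos: [567.2, 239.1, 124.8]
eef_rot: [-180.0, -0.1, -170.7]
wrist_force: [-0.6, 0.2, 0.2]
opening: 0.999
grasp_force: 0.0
```

arm_command(
  steps=[
    {"xyz": [0,0,0],"twist": [0,0,0],"grip": 0},
    {"xyz": [0,0,0],"twist": [0,0,0],"grip": 0},
  ],
)

```text
clock: 2.48
tcp_pos: [567.4, 241.5, 127.6]
eef_rot: [180.0, 0.1, -170.5]
wrist_force: [0.8, 0.2, 0.0]
opening: 0.998
grasp_force: 0.0
```

arm_command(
  steps=[
    {"xyz": [0,0,1.5],"twist": [0,0,0],"grip": 0},
    {"xyz": [0,0,1.5],"twist": [0,0,0],"grip": 0},
    {"xyz": [0,0,1.3],"twist": [0,0,0],"grip": 0},
    {"xyz": [0,0,0.8],"twist": [0,0,0],"grip": 0},
    {"xyz": [0,0,0],"twist": [0,0,0],"grip": 0},
    {"xyz": [0,0,0],"twist": [0,0,0],"grip": 120},
    {"xyz": [0,0,0],"twist": [0,0,0],"grip": 180},
    {"xyz": [0,0,0],"twist": [0,0,0],"grip": 255},
    {"xyz": [0,0,0],"twist": [0,0,0],"grip": 255},
    {"xyz": [0,0,0],"twist": [0,0,0],"grip": 255},
    {"xyz": [0,0,0],"twist": [0,0,0],"grip": 255},
  ],
)

```text
clock: 3.85
tcp_pos: [567.4, 240.4, 75.6]
eef_rot: [-180.0, 0.0, -170.5]
wrist_force: [0.3, -0.0, 0.3]
opening: 0.366
grasp_force: 0.0
```

arm_command(
  steps=[
    {"xyz": [0,0,0],"twist": [0,0,0],"grip": 255},
    {"xyz": [0,0,0],"twist": [0,0,0],"grip": 255},
    {"xyz": [0,0,0],"twist": [0,0,0],"grip": 255},
  ],
)

```text
clock: 4.22
tcp_pos: [567.3, 240.5, 75.5]
eef_rot: [180.0, -0.0, -170.5]
wrist_force: [0.0, 0.8, -2.0]
opening: 0.129
grasp_force: 30.0
```

arm_command(
  steps=[
    {"xyz": [0,0,-0.5],"twist": [0,0,0],"grip": 255},
    {"xyz": [0,0,-1.5],"twist": [0,0,0],"grip": 255},
    {"xyz": [0,0,-2.5],"twist": [0,0,0],"grip": 255},
    {"xyz": [0,0,-3],"twist": [0,0,0],"grip": 255},
    {"xyz": [0,0,-3],"twist": [0,0,0],"grip": 255},
    {"xyz": [0,0,-2.5],"twist": [0,0,0],"grip": 255},
    {"xyz": [0,0,-1.5],"twist": [0,0,0],"grip": 255},
    {"xyz": [0,0,-0.5],"twist": [0,0,0],"grip": 255},
    {"xyz": [0,0,0],"twist": [0,0,0],"grip": 255},
    {"xyz": [0,0,0],"twist": [0,0,0],"grip": 255},
  ],
)

```text
clock: 5.48
tcp_pos: [566.8, 240.1, 224.5]
eef_rot: [-180.0, -0.1, -170.5]
wrist_force: [-0.6, -0.2, -6.5]
opening: 0.128
grasp_force: 30.0
```

Run:
```python
from h import *
s=env.sense(); print({k:np.round(v,2) for k,v in s.items()})
t=grab('top'); c=grab('scene')
cv2.imwrite('pics/l.png',np.hstack([cv2.resize(t['frame'][130:260,130:250],None,fx=4,fy=4)[:480],cv2.resize(c['frame'][110:290,270:350],None,fx=3,fy=3)[:480]]))
for n,C in(('top',cloud(t)),('scene',cloud(c))):
    for lo,hi in((140,164),(222,240)):
        m=(C[...,2]>lo)&(C[...,2]<hi)&(abs(C[...,0]-567)<130)&(abs(C[...,1]-240)<60)
        p=C[m]
        if len(p)>20:
            A=np.c_[p[:,:2]-p[:,:2].mean(0),np.ones(len(p))]; print(n,lo,len(p),p.mean(0).round(1),np.linalg.lstsq(A,p[:,2],rcond=None)[0].round(3),cv2.minAreaRect(p[:,:2].astype(np.float32)))
```

```text
{'clock': np.float64(5.48), 'qpos': array([ 22.82,  19.83,  95.12,  -0.  ,  65.16, -76.7 ]), 'joint_velocities': array([-0.08,  0.09, -0.08,  0.02,  0.07, -0.03]), 'joint_torque': array([-0.000e+00, -6.292e+01, -3.597e+01,  1.000e-02,  9.000e-02,
        0.000e+00]), 'tcp_pos': array([566.82, 240.13, 224.49]), 'eef_rot': array([-1.7998e+02, -1.0000e-01, -1.7047e+02]), 'wrist_force': array([-0.61, -0.23, -6.52]), 'torque': array([0.07, 0.04, 0.11]), 'grasp_force': np.float64(30.0), 'opening': np.float64(0.13)}
top 140 307 [580.9 235.8 154.2] [-4.00000e-03  9.00000e-03  1.54204e+02] ((569.8063354492188, 240.00997924804688), (196.1583251953125, 60.19272994995117), 9.175007820129395)
scene 140 1239 [577.8 238.3 154.8] [-8.00000e-03  1.60000e-02  1.54765e+02] ((564.4591064453125, 240.45614624023438), (202.55239868164062, 62.99708938598633), 9.18298625946045)
scene 222 316 [578.5 238.1 230.3] [-1.2000e-02  6.5000e-02  2.3029e+02] ((566.8703002929688, 238.345947265625), (128.24990844726562, 38.72443389892578), 20.393409729003906)
```

View pics/l.png

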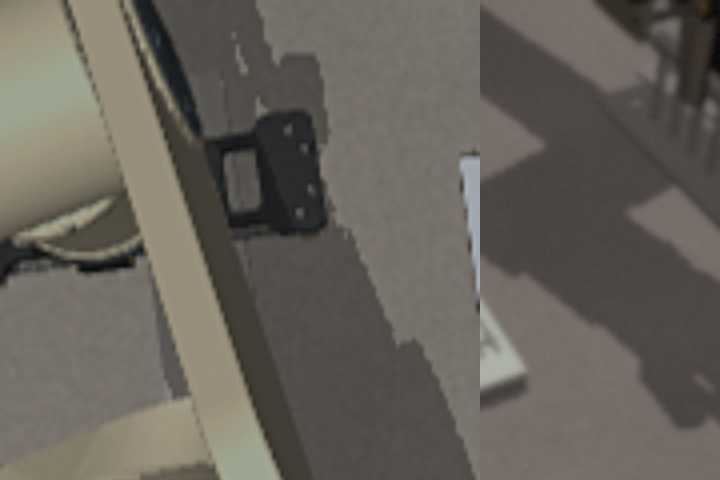

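Picture shows the divider held level under the gripper (mostly hidden by the arm in the top view). The foot's depth confirms it is level and centred on the TCP. Carrying on over the deck.

arm_command(
  steps=[
    {"xyz": [0.3,-1.2,0],"twist": [0,0,-0.4],"grip": 255},
    {"xyz": [0.7,-2.7,0],"twist": [0,0,0],"grip": 255},
    {"xyz": [1.1,-4.2,0],"twist": [0,0,0],"grip": 255},
    {"xyz": [1.1,-4.2,0],"twist": [0,0,0],"grip": 255},
    {"xyz": [1.1,-4.2,0],"twist": [0,0,0],"grip": 255},
    {"xyz": [1.1,-4.2,0],"twist": [0,0,0],"grip": 255},
    {"xyz": [1.1,-4.2,0],"twist": [0,0,0],"grip": 255},
    {"xyz": [1.1,-4.2,0],"twist": [0,0,0],"grip": 255},
    {"xyz": [1.0,-3.8,0],"twist": [0,0,0],"grip": 255},
    {"xyz": [0.7,-2.8,0],"twist": [0,0,0],"grip": 255},
    {"xyz": [0.3,-1.2,0],"twist": [0,0,0],"grip": 255},
    {"xyz": [0,0,0],"twist": [0,0,0],"grip": 255},
  ],
)

```text
clock: 7.08
tcp_pos: [536.0, -140.1, 225.5]
eef_rot: [180.0, -0.0, -170.2]
wrist_force: [-0.3, 0.3, -6.6]
opening: 0.123
grasp_force: 30.0
```

arm_command(
  steps=[
    {"xyz": [0,0,1],"twist": [0,0,0],"grip": 255},
    {"xyz": [0,0,2],"twist": [0,0,0],"grip": 255},
    {"xyz": [0,0,2.5],"twist": [0,0,0],"grip": 255},
    {"xyz": [0,0,2.5],"twist": [0,0,0],"grip": 255},
    {"xyz": [0,0,2],"twist": [0,0,0],"grip": 255},
    {"xyz": [0,0,0.8],"twist": [0,0,0],"grip": 255},
    {"xyz": [0,0,0],"twist": [0,0,0],"grip": 255},
    {"xyz": [0,0,0],"twist": [0,0,0],"grip": 255},
    {"xyz": [0,0,0],"twist": [0,0,0],"grip": 255},
  ],
)

```text
clock: 8.2
tcp_pos: [536.9, -139.7, 118.4]
eef_rot: [-180.0, 0.1, -170.1]
wrist_force: [0.2, 0.0, -5.9]
opening: 0.131
grasp_force: 30.0
```

Run:
```python
from h import *
s=env.sense(); print({k:np.round(v,2) for k,v in s.items() if k in('tcp_pos','eef_rot','wrist_force','torque')})
t=grab('top'); c=grab('scene')
cv2.imwrite('pics/d.png',np.hstack([cv2.resize(t['frame'][140:270,290:370],None,fx=4,fy=4),cv2.resize(c['frame'][140:270,130:240],None,fx=4,fy=4)]))
for n,C in(('top',cloud(t)),('scene',cloud(c))):
    d=C[...,:2]-s['tcp_pos'][:2]; a=np.radians(9.6); u=d@[np.cos(a),np.sin(a)]; v=d@[-np.sin(a),np.cos(a)]
    m=(C[...,2]>32)&(C[...,2]<58)&(abs(u)<125)&(abs(v)<48)
    p=C[m]
    if len(p)>20: print(n,len(p),p.mean(0).round(1),u[m].min(),u[m].max(),v[m].min(),v[m].max(),cv2.minAreaRect(p[:,:2].astype(np.float32)))
```

```text
{'tcp_pos': array([ 536.9 , -139.72,  118.39]), 'eef_rot': array([-1.7997e+02,  7.0000e-02, -1.7007e+02]), 'wrist_force': array([ 0.22,  0.02, -5.88]), 'torque': array([ 0.03, -0.02, -0.08])}
top 453 [ 582.6 -117.9   48. ] -61.35431299202754 100.14224779420705 -27.00171301557442 30.835994670493363 ((559.0515747070312, -109.53267669677734), (53.85686111450195, 168.9408416748047), 80.51373291015625)
scene 1117 [ 563.4 -137.9   48.6] -102.18679071718128 101.0480819551939 -30.112045483356596 31.466909619913775 ((536.1278076171875, -139.16275024414062), (203.3184814453125, 60.62071228027344), 9.95927906036377)
```

View pics/d.png

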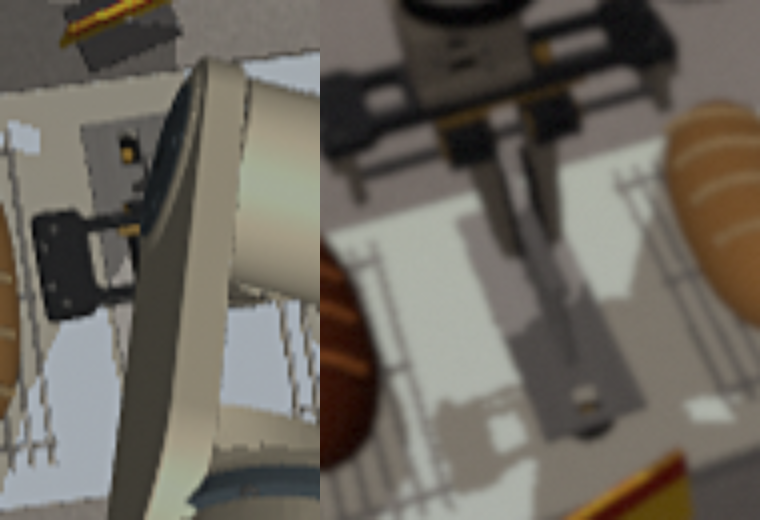

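The picture shows the foot about 11 mm above the studs; the far hole, at (128,150) in the left crop, shows brass through it. I'll shift 4 mm in x, then lower it.

arm_command(
  steps=[
    {"xyz": [0.39,0.04,0],"twist": [0,0,0.3],"grip": 255},
    {"xyz": [0,0,0.3],"twist": [0,0,0],"grip": 255},
    {"xyz": [0,0,0.3],"twist": [0,0,0],"grip": 255},
    {"xyz": [0,0,0.2],"twist": [0,0,0],"grip": 255},
    {"xyz": [0,0,0],"twist": [0,0,0],"grip": 255},
    {"xyz": [0,0,0],"twist": [0,0,0],"grip": 255},
    {"xyz": [0,0,0],"twist": [0,0,0],"grip": 255},
  ],
)

```text
clock: 9.18
tcp_pos: [532.5, -139.9, 109.7]
eef_rot: [-180.0, 0.0, -170.4]
wrist_force: [0.4, 0.3, -5.9]
opening: 0.127
grasp_force: 30.0
```

Run:
```python
from h import *
s=env.sense(); print({k:np.round(v,2) for k,v in s.items() if k in('tcp_pos','eef_rot','wrist_force','torque')})
c=grab('scene');C=cloud(c)
d=C[...,:2]-s['tcp_pos'][:2]; a=np.radians(9.6); u=d@[np.cos(a),np.sin(a)]; v=d@[-np.sin(a),np.cos(a)]
m=(C[...,2]>29)&(C[...,2]<48)&(abs(u)<125)&(abs(v)<48)
print(m.sum(),C[m].mean(0),cv2.minAreaRect(C[m][:,:2].astype(np.float32)))
```

```text
{'tcp_pos': array([ 532.54, -139.94,  109.67]), 'eef_rot': array([-1.8000e+02,  1.0000e-02, -1.7038e+02]), 'wrist_force': array([ 0.37,  0.29, -5.94]), 'torque': array([0.08, 0.02, 0.01])}
1096 [ 559.1546258  -138.18093072   39.79258544] ((532.3161010742188, -139.21957397460938), (201.21591186523438, 60.77969741821289), 9.450961112976074)
```

arm_command(
  steps=[
    {"xyz": [0,0,0.1],"twist": [0,0,0],"grip": 255},
    {"xyz": [0,0,0.1],"twist": [0,0,0],"grip": 255},
    {"xyz": [0,0,0.1],"twist": [0,0,0],"grip": 255},
    {"xyz": [0,0,0.1],"twist": [0,0,0],"grip": 255},
    {"xyz": [0,0,0],"twist": [0,0,0],"grip": 255},
    {"xyz": [0,0,0],"twist": [0,0,0],"grip": 255},
  ],
)

```text
clock: 9.98
tcp_pos: [532.5, -139.9, 105.6]
eef_rot: [-180.0, 0.0, -170.4]
wrist_force: [0.5, 0.4, -5.4]
opening: 0.133
grasp_force: 30.0
```

arm_command(
  steps=[
    {"xyz": [0,0,0.1],"twist": [0,0,0],"grip": 255},
    {"xyz": [0,0,0.1],"twist": [0,0,0],"grip": 255},
    {"xyz": [0,0,0],"twist": [0,0,0],"grip": 255},
    {"xyz": [0,0,0],"twist": [0,0,0],"grip": 255},
  ],
)

```text
clock: 10.48
tcp_pos: [532.5, -140.0, 103.6]
eef_rot: [-180.0, 0.0, -170.4]
wrist_force: [1.4, -0.5, -6.6]
opening: 0.133
grasp_force: 30.0
```

Free: the foot's underside is at about 28, below the stud tops, with no contact force. Continuing.

arm_command(
  steps=[
    {"xyz": [0,0,0.1],"twist": [0,0,0],"grip": 255},
    {"xyz": [0,0,0.1],"twist": [0,0,0],"grip": 255},
    {"xyz": [0,0,0],"twist": [0,0,0],"grip": 255},
    {"xyz": [0,0,0],"twist": [0,0,0],"grip": 255},
  ],
)

```text
clock: 10.98
tcp_pos: [532.5, -139.9, 101.6]
eef_rot: [-180.0, 0.0, -170.4]
wrist_force: [1.5, 0.2, -4.9]
opening: 0.127
grasp_force: 30.0
```

arm_command(
  steps=[
    {"xyz": [0,0,0.1],"twist": [0,0,0],"grip": 255},
    {"xyz": [0,0,0.1],"twist": [0,0,0],"grip": 255},
    {"xyz": [0,0,0],"twist": [0,0,0],"grip": 255},
    {"xyz": [0,0,0],"twist": [0,0,0],"grip": 255},
  ],
)

```text
clock: 11.48
tcp_pos: [532.5, -139.9, 99.6]
eef_rot: [-180.0, 0.0, -170.4]
wrist_force: [0.5, -1.0, -6.3]
opening: 0.123
grasp_force: 30.0
```

arm_command(
  steps=[
    {"xyz": [0,0,0.1],"twist": [0,0,0],"grip": 255},
    {"xyz": [0,0,0],"twist": [0,0,0],"grip": 255},
    {"xyz": [0,0,0],"twist": [0,0,0],"grip": 255},
  ],
)

```text
clock: 11.85
tcp_pos: [532.5, -139.9, 98.6]
eef_rot: [-180.0, 0.0, -170.4]
wrist_force: [0.6, -0.4, -6.2]
opening: 0.129
grasp_force: 30.0
```

arm_command(
  steps=[
    {"xyz": [0,0,0.05],"twist": [0,0,0],"grip": 255},
    {"xyz": [0,0,0.05],"twist": [0,0,0],"grip": 255},
    {"xyz": [0,0,0],"twist": [0,0,0],"grip": 255},
    {"xyz": [0,0,0],"twist": [0,0,0],"grip": 255},
  ],
)

```text
clock: 12.35
tcp_pos: [532.5, -139.9, 97.6]
eef_rot: [-180.0, 0.0, -170.4]
wrist_force: [1.0, 0.7, -5.1]
opening: 0.129
grasp_force: 30.0
```

arm_command(
  steps=[
    {"xyz": [0,0,0.03],"twist": [0,0,0],"grip": 255},
    {"xyz": [0,0,0],"twist": [0,0,0],"grip": 255},
    {"xyz": [0,0,0],"twist": [0,0,0],"grip": 255},
  ],
)

```text
clock: 12.72
tcp_pos: [532.6, -139.9, 97.4]
eef_rot: [-180.0, 0.0, -170.4]
wrist_force: [1.5, 0.5, -2.4]
opening: 0.127
grasp_force: 30.0
```

The foot reached the glass at z = 97.4, as expected, and its weight is coming off the wrist. One last small lowering, then a gentle release.

arm_command(
  steps=[
    {"xyz": [0,0,0.03],"twist": [0,0,0],"grip": 255},
    {"xyz": [0,0,0],"twist": [0,0,0],"grip": 255},
    {"xyz": [0,0,0],"twist": [0,0,0],"grip": 255},
  ],
)

```text
clock: 13.1
tcp_pos: [532.6, -139.9, 97.4]
eef_rot: [-180.0, 0.0, -170.4]
wrist_force: [-1.1, 2.0, 6.1]
opening: 0.126
grasp_force: 30.0
```

arm_command(
  steps=[
    {"xyz": [0,0,0],"twist": [0,0,0],"grip": 200},
    {"xyz": [0,0,0],"twist": [0,0,0],"grip": 150},
    {"xyz": [0,0,0],"twist": [0,0,0],"grip": 110},
    {"xyz": [0,0,0],"twist": [0,0,0],"grip": 110},
    {"xyz": [0,0,0],"twist": [0,0,0],"grip": 110},
    {"xyz": [0,0,0],"twist": [0,0,0],"grip": 110},
  ],
)

```text
clock: 13.85
tcp_pos: [532.4, -139.9, 97.0]
eef_rot: [-180.0, -0.0, -170.4]
wrist_force: [0.1, 0.7, -0.6]
opening: 0.569
grasp_force: 0.0
```

arm_command(
  steps=[
    {"xyz": [0,0,-1],"twist": [0,0,0],"grip": 110},
    {"xyz": [0,0,-2],"twist": [0,0,0],"grip": 110},
    {"xyz": [0,0,-3.5],"twist": [0,0,0],"grip": 110},
    {"xyz": [0,0,-4],"twist": [0,0,0],"grip": 110},
    {"xyz": [0,0,-4],"twist": [0,0,0],"grip": 110},
    {"xyz": [0,1,-2.5],"twist": [0,0,0],"grip": 110},
    {"xyz": [0,3,-1],"twist": [0,0,0],"grip": 110},
    {"xyz": [0,5,0],"twist": [0,0,0],"grip": 110},
    {"xyz": [0,5.5,0],"twist": [0,0,0],"grip": 110},
    {"xyz": [0,5.5,0],"twist": [0,0,0],"grip": 110},
    {"xyz": [0,5.5,0],"twist": [0,0,0],"grip": 110},
    {"xyz": [0,5.5,0],"twist": [0,0,0],"grip": 110},
  ],
)

```text
clock: 15.35
tcp_pos: [480.1, 167.4, 277.9]
eef_rot: [180.0, 0.1, -170.4]
wrist_force: [0.4, 1.0, 0.4]
opening: 0.566
grasp_force: 0.0
```

arm_command(
  steps=[
    {"xyz": [0,4,0],"twist": [0,0,0],"grip": 110},
    {"xyz": [0,2,0],"twist": [0,0,0],"grip": 110},
    {"xyz": [0,0,0],"twist": [0,0,0],"grip": 110},
    {"xyz": [0,0,0],"twist": [0,0,0],"grip": 110},
  ],
)

```text
clock: 15.85
tcp_pos: [470.8, 223.8, 277.1]
eef_rot: [-180.0, -0.0, -170.4]
wrist_force: [0.5, 0.1, -0.1]
opening: 0.572
grasp_force: 0.0
```

Run:
```python
from h import *
t=grab('top'); c=grab('scene')
cv2.imwrite('pics/f.png',np.hstack([cv2.resize(t['frame'][140:270,280:370],None,fx=4,fy=4),cv2.resize(c['frame'][160:290,130:230],None,fx=4,fy=4)]))
for n,C in(('top',cloud(t)),('scene',cloud(c))):
    d=C[...,:2]-[532.9,-139.8]; a=np.radians(9.6); u=d@[np.cos(a),np.sin(a)]; v=d@[-np.sin(a),np.cos(a)]
    b=(abs(u)<98)&(abs(v)<27)&(C[...,2]<34)&(C[...,2]>20); A=np.c_[u[b],v[b],np.ones(b.sum())]
    print(n,b.sum(),np.linalg.lstsq(A,C[...,2][b],rcond=None)[0].round(4))
    for u0 in(-88,88):
        k=b&(abs(u-u0)<10); print(u0,np.median(C[...,2][k]))
    k=(C[...,2]>90)&(C[...,2]<115)&(abs(u)<90)&(abs(v)<30); print('rail',C[k].mean(0),np.percentile(C[k][:,2],95))
```

```text
top 1106 [-4.0000e-03  1.5000e-03  2.7085e+01]
-88 27.149930467159948
88 27.055843073809456
rail [ 532.32938844 -138.8766712   102.96518316] 106.99573831477088
scene 1013 [-5.30000e-03 -1.50000e-03  2.77847e+01]
-88 28.31925353194316
88 27.381312701785987
rail [ 540.14003384 -138.79741572  103.55092211] 106.14998589047404
```

View pics/f.png

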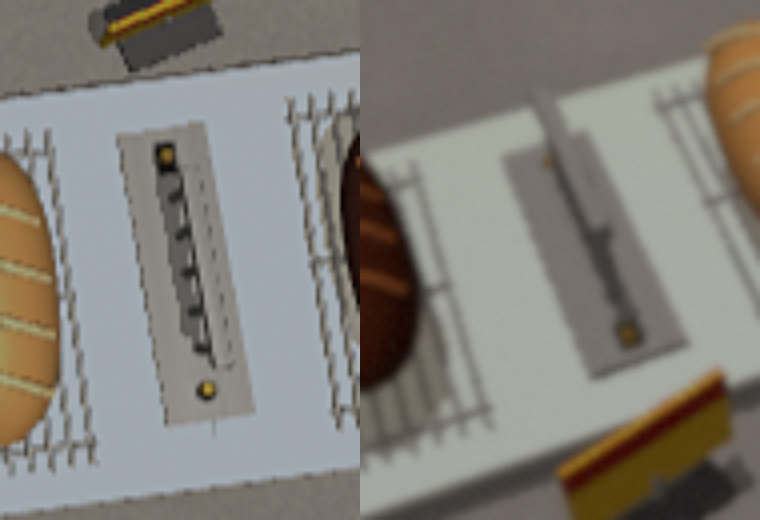

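Both studs show through their holes, at left crop (167,155) and (207,388). The foot's top measures 27 mm, so it lies flat, and the loaves and ticket haven't been touched. Handing in.

```bash
python3 -c "
from cell import env
print(env.close_job())"
```

```text
the job is handed in; nothing more can be done
None
```

The divider is back on the deck, both holes over the studs and the foot flat on the glass, with the gripper clear; the job is handed in at about 16 s, with no verdict returned.

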